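# Open the colour-chart book at the green chart

## Task

Open the ring book of colour charts at its green-tabbed chart: push the red-tabbed and the blue-tabbed leaf up by their overhanging tabs and over the rings, so that both lie flat on the left-hand side and the green leaf is left on top on the right. Do it by gently pushing with the fingertips; nothing is gripped or picked up, the book stays where it lies, and the painting things round it are left alone.

Things in the scene. Friction and masses are not known exactly. Their poses are not given: they have to be found in the camera images.
- book: ring book of rigid painted colour charts, lying open and loose on the table, 1.5 kg, 254 mm along its x (the rings' line, away from the robot) by 360 mm along its y (left). Origin on the table under the middle of the rings. Fixed charts as wide as the leaves lie under them, 32.5 mm high on the right (amber tab, nearest the robot) and 28.5 mm on the left; only the tabs overhang
- ring_axis (a point): middle of the axis about which all leaves turn: the centre line of the three steel rings (60 mm across, at x = -80, 0, 80 mm of the book), along the book's x, 38 mm above the table. The leaf's joint grows as it goes from right (-y of the book) up and over to the left. A leaf raised by its tab carries along any leaf still lying on top of it
- red_leaf (a joint): hinge of the red-tabbed leaf, rad: 0 = flat on the right, 1.57 = upright, 3.14 = flat on the left. Turns about the rings' centre line. Board 230 x 131 x 3.5 mm, 0.10 kg, 19 to 150 mm from the axis. Topmost: mid-plane 45 mm above the table on the right, 31 mm on the left. Ring friction 0.03 N m: within about 20 deg of upright it stays, beyond that it falls, slowed
- blue_leaf (a joint): hinge of the blue-tabbed leaf, rad: 0 = flat on the right, 1.57 = upright, 3.14 = flat on the left. Turns about the rings' centre line. Board 230 x 131 x 3.5 mm, 0.10 kg, 19 to 150 mm from the axis. Second, under the red: mid-plane at 40 mm on the right, 36 mm on the left. Ring friction 0.03 N m: within about 20 deg of upright it stays, beyond that it falls, slowed
- green_leaf (a joint): hinge of the green-tabbed leaf, rad: 0 = flat on the right, 1.57 = upright, 3.14 = flat on the left. Turns about the rings' centre line. Board 230 x 131 x 3.5 mm, 0.10 kg, 19 to 150 mm from the axis. Third, under the blue, to be opened at: mid-plane at 35 mm on the right. Ring friction 0.03 N m: within about 20 deg of upright it stays, beyond that it falls, slowed
- red_tab (a point): middle of the free end of the red index tab, at half thickness; turns with the leaf. Tab 40 mm along the book's x, stands 22 mm out from the leaf's edge (172 mm from the axis), 3.5 mm thick. On the right its underside is 43 mm above the table, only the 3 mm cover board (8 mm longer) beneath it; centred at x = 48 mm of the book
- blue_tab (a point): middle of the free end of the blue index tab, at half thickness; turns with the leaf. Tab 40 mm along the book's x, stands 22 mm out from the leaf's edge (172 mm from the axis), 3.5 mm thick. On the right its underside is 38 mm above the table, only the 3 mm cover board (8 mm longer) beneath it; centred at x = 0 mm of the book
- green_tab (a point): middle of the free end of the green index tab, at half thickness; turns with the leaf. Tab 40 mm along the book's x, stands 22 mm out from the leaf's edge (172 mm from the axis), 3.5 mm thick. On the right its underside is 33 mm above the table, only the 3 mm cover board (8 mm longer) beneath it; centred at x = -48 mm of the book
- cup: white rinse cup, 83 mm across, 106 mm high, beyond the book on the left; origin centre of its underside; a bystander
- brush: blue-handled paint brush lying left of the book, 209 mm long, 11 mm thick, along its own y; origin centre of its underside; a bystander
- marker: white and black marker pen lying to the right of the book, 135 mm long, 16 mm thick, along its own y; origin centre of its underside; a bystander
- tube: paint tube with red cap lying on the right, 193 x 53 x 36 mm, long along its own y; origin centre of its underside; a bystander
- blue_bottle: blue paint bottle, 55 mm across, 158 mm high, beyond the book on the right; origin centre of its underside; a bystander
- yellow_bottle: yellow paint bottle with black cap, 47 mm across, 134 mm high, beyond the book on the right; origin centre of its underside; a bystander

How it is judged:
By the outcome, as a careful person would: the job done as asked, in the order asked, and still so for the second after the job is handed in, with the robot touching nothing.
It also fails if it takes over 64 s, if anything falls off the work surface, if the arm or the gripper's body presses on something with over 40 N, if the wrist force passes 120 N, or if a joint passes its speed limit or range.

## Robot

A 7-joint arm with a two-finger parallel gripper is mounted at the origin on the work surface; the furniture and walls round the work are solid. World frame = base frame: x ahead of the robot, y to its left, z up, the work surface at z = 0. Lengths are in m, angles in degrees, forces in N, time in s.
With the tool pointing down it reaches from about 0.4 to 0.875 m from the base axis. Payload 6.5 kg.
Tool frame: the origin (TCP) lies between the finger pads; the fingertips stand 22 mm ahead of it and the grasp point (between the pads) lies 3 mm ahead of it; z points along the fingers, y is the line along which they close (so a half turn about z gives the same grasp; the last joint's range is limited). The gripper opens to 88 mm and grips with 3 to 60 N. Pads are 18 mm wide; open, the fingers measure 123 mm over their backs; the gripper's body (75 mm by 187 mm) begins 45 mm behind the grasp point.
Start: joints at [-67.792, 30.733, -0.252, 88.115, 0.149, 61.152, -4.079], TCP at [0.285, 0.584, 0.261] pointing down, gripper open.
Joint ranges: [-154.64, 154.64], [-21.42, 123.67], [-72.66, 72.17], [13.99, 137.28], [-74.86, 254.86], [10.95, 109.41], [-158.01, 158.01]. Speed limits (degrees/s): [136.94, 136.94, 180, 180, 180, 180, 180].

## Interface

Orientations are given as a 3x3 rotation matrix whose columns are the frame's x, y, z axes.
In Python, from plant import arm gives the robot as it stands.
- The arm moves only by the shell command python3 nudge.py 'ROWS' [FORCE]. ROWS is rows parted by semicolons, their numbers by spaces, 1 to 5 of them, each of 5 numbers: dx, dy, dz in m, then a turn about the tool's z in degrees, then the finger opening in m; each row shifts and turns the commanded pose from where the row before left it, along the tool's axes as they then stand; what a row does not reach is not made up. A row lasts 1/12 s, in which the tool goes at most 0.0417 m and 7.16 degrees, less where a joint would pass 70% of its speed; a pose out of reach is approached as far as the arm can. The fingers move at their own pace and stop on an object; FORCE is the grip in N (left out, the last holds). Time passes only in rows, so rows that do not move let the fingers close. It prints the time, the measured TCP pose, the force, the opening and the grip force at its end.
- arm.sense(): the state, without advancing time (a new reading comes with each control period).
- arm.get_image(name): name is "scene" or "top"; returns a dict with "image" (384x512x3 uint8, blue, green, red), "fx", "fy", "cx", "cy" (pixels), "origin" and "orientation" of the camera in the world. Camera axes: x right, y up, looking along -z (the intrinsics and any distortion apply to the point x, -y, -z); pixel columns grow to the right and rows downward; lengths in m; the calibration is good to about 2 mm. A picture is of the moment at which its call begins. There is no depth.
- arm.job_done(): hands the job in; it is judged then, once.
The state is a dict: "t": time; "joint_pos": joint angles; "dq": joint speeds; "tau": joint torques, N m; "tcp_pos": TCP position; "tcp_rot": TCP orientation; "ft_force": force on the tool from outside, world axes, zero at the start; "torque": the same for the moment, N m; "opening": finger opening in m; "grip_force": force on a finger pad.
Only numpy, scipy, OpenCV 4.12 (cv2) and the standard library are available. Lean on these libraries where they do the work, as an engineer would, in place of code of your own. Each camera call takes 0.05 s, during which the arm holds its last target. There are 200 camera calls.

## Working session

There is one attempt and no reset: what is moved stays moved. The work goes in short steps, Python scripts to look and compute and a shell command to move; the robot and the scene stay as the last step left them, time stands still between calls to the robot, and variables do not carry over. Pictures are saved under pics/ and viewed, at most 10 in all, crops included, and the job is handed in when it is done.

```bash
ls; mkdir -p pics; cat > h.py <<'E'
import numpy as np, cv2
from plant import arm
def snap(cam,fn):
    d=arm.get_image(cam); cv2.imwrite('pics/'+fn,d['image']); return d
E
python3 - <<'E'
from h import *
import pickle
D={}
for c in('scene','top'):
    d=D[c]=snap(c,c+'0.png'); print(c,{k:(np.round(v,4).tolist()) for k,v in d.items() if k!='image'})
pickle.dump(D,open('d0.pkl','wb'))
s=arm.sense(); print(s['t'],s['tcp_pos'],np.round(s['tcp_rot'],3).tolist(),s['opening'])
E
```

```text
nudge.py
pics
plant.py
scene {'fx': 485.892, 'fy': 485.892, 'cx': 250.1771, 'cy': 191.8916, 'origin': [0.101, -0.8812, 1.2653], 'orientation': [[0.8617, 0.4065, -0.3038], [-0.5073, 0.6727, -0.5386], [-0.0146, 0.6182, 0.7859]]}
top {'fx': 449.3252, 'fy': 449.3252, 'cx': 243.7536, 'cy': 192.5586, 'origin': [0.4217, -0.0466, 1.4599], 'orientation': [[-0.0057, 0.9922, -0.1245], [-0.9999, -0.004, 0.0138], [0.0131, 0.1245, 0.9921]]}
0.1 [0.28474798 0.58372746 0.25992937] [[-0.899, 0.438, -0.001], [0.438, 0.899, -0.001], [-0.0, -0.002, -1.0]] 0.08844364924412051
```

View pics/scene0.png

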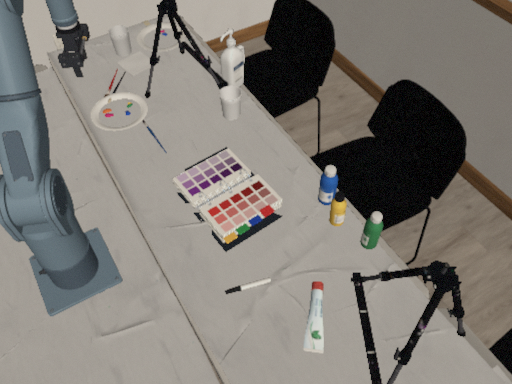

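View pics/top0.png

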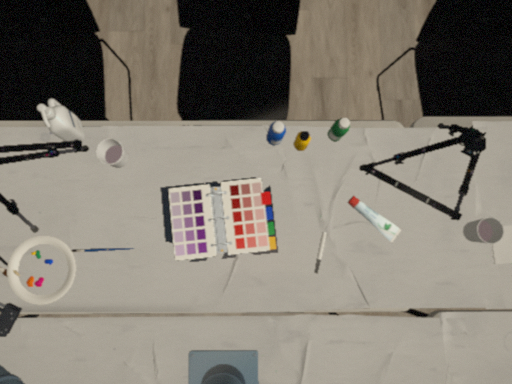

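The top view shows the book, its axis nearly along world x, with tabs at about red (267,199), blue (270,213), green (271,228) and amber (273,243). The marker and tube lie further right, at (321,252) and (374,218). The scene view shows the same layout from the right. Next I'll measure the tabs.

```bash
cat >> h.py <<'E'
def ray(d,u,v,z):
    r=d['orientation']@np.array([(u-d['cx'])/d['fx'],-(v-d['cy'])/d['fy'],-1.]); o=np.array(d['origin'])
    return o+r*(z-o[2])/r[2]
def proj(d,p):
    c=np.array(d['orientation']).T@(np.array(p)-d['origin']); return d['cx']+d['fx']*c[0]/-c[2], d['cy']-d['fy']*c[1]/-c[2]
HUE={'red':(174,6),'blue':(105,125),'green':(60,90),'amber':(15,30)}
Z={'red':.0468,'blue':.0418,'green':.0368,'amber':.0325}
BX={'red':.048,'blue':0,'green':-.048,'amber':-.096}
def blobs(d,c,s=170,roi=None):
    h=cv2.cvtColor(d['image'],cv2.COLOR_BGR2HSV); a,b=HUE[c]
    H=h[...,0]; m=((H>=a)|(H<=b)) if a>b else ((H>=a)&(H<=b))
    m=(m&(h[...,1]>s)&(h[...,2]>70)).astype(np.uint8)
    if roi: k=np.zeros_like(m); k[roi[1]:roi[3],roi[0]:roi[2]]=1; m*=k
    n,_,st,ce=cv2.connectedComponentsWithStats(m)
    return [(int(st[i,4]),*np.round(ce[i],1),*st[i,:4].tolist()) for i in range(1,n) if st[i,4]>12]
E
python3 - <<'E'
from h import *
import pickle
D=pickle.load(open('d0.pkl','rb'))
for cam,roi in(('top',(255,185,285,255)),('scene',(220,190,290,250))):
  for c in HUE:
    for b in blobs(D[cam],c,roi=roi): print(cam,c,b,np.round(ray(D[cam],b[1],b[2],Z[c]),4))
E
```

```text
top red (105, np.float64(266.2), np.float64(197.9), 262, 191, 9, 14) [ 0.5816 -0.1372  0.0468]
top blue (62, np.float64(269.4), np.float64(212.7), 267, 207, 6, 13) [ 0.535  -0.1471  0.0418]
top amber (54, np.float64(272.4), np.float64(242.2), 270, 237, 6, 12) [ 0.4422 -0.1561  0.0325]
scene red (41, np.float64(246.4), np.float64(192.0), 242, 190, 10, 6) [ 0.5615 -0.0403  0.0468]
scene red (47, np.float64(235.9), np.float64(197.8), 231, 194, 11, 8) [ 0.5213 -0.0432  0.0468]
scene red (53, np.float64(224.8), np.float64(204.3), 220, 200, 11, 9) [ 0.4789 -0.0476  0.0468]
scene red (83, np.float64(266.6), np.float64(211.1), 261, 206, 12, 12) [ 0.5772 -0.1375  0.0468]
scene blue (68, np.float64(255.0), np.float64(220.4), 249, 216, 13, 10) [ 0.5303 -0.146   0.0418]
```

```bash
python3 - <<'E'
from h import *
import pickle
D=pickle.load(open('d0.pkl','rb'))
d=D['top']; im=d['image']
print(cv2.cvtColor(im,cv2.COLOR_BGR2HSV)[226:231,266:276:2].tolist())
for a in(4,5,6):
  t=np.radians(a); R=np.array([[np.cos(t),-np.sin(t)],[np.sin(t),np.cos(t)]])
  print(a,[np.round(np.array(p)-R@np.array([x,-.161]),4).tolist() for p,x in(((.535,-.1471),0),((.4422,-.1561),-.096),((.5303,-.146),0))])
a=np.radians(5); R=np.array([[np.cos(a),-np.sin(a)],[np.sin(a),np.cos(a)]]); o=np.array([.521,.0135])
big=cv2.resize(im[165:275,150:290],None,fx=5,fy=5,interpolation=cv2.INTER_CUBIC)
def dot(x,y,z,c):
    u,v=proj(d,[*(o+R@[x,y]),z]); cv2.circle(big,(int((u-150+.5)*5),int((v-165+.5)*5)),3,c,-1)
for x in(-.08,0,.08): dot(x,0,.068,(0,255,255))
for x in(-.127,.127):
  for y in(-.18,.18): dot(x,y,.003,(255,0,255))
for c in HUE:
  for s in(-.02,.02): dot(BX[c]+s,-.172,Z[c],(255,255,0))
for s in(-.115,.115): dot(s,-.15,.0468,(0,255,0))
cv2.imwrite('pics/fit.png',big)
E
```

```text
[[[15, 39, 205], [59, 109, 147], [65, 161, 139], [65, 163, 136], [50, 63, 110]], [[17, 41, 201], [59, 110, 148], [64, 157, 140], [64, 159, 141], [53, 68, 120]], [[17, 40, 205], [58, 95, 155], [65, 166, 140], [63, 159, 138], [53, 69, 115]], [[17, 42, 205], [56, 83, 154], [63, 148, 140], [65, 158, 139], [61, 88, 102]], [[17, 42, 205], [54, 80, 156], [65, 153, 138], [62, 149, 139], [59, 103, 104]]]
4 [[0.5238, 0.0135], [0.5267, 0.0112], [0.5191, 0.0146]]
5 [[0.521, 0.0133], [0.5238, 0.0127], [0.5163, 0.0144]]
6 [[0.5182, 0.013], [0.5208, 0.0141], [0.5135, 0.0141]]
```

View pics/fit.png

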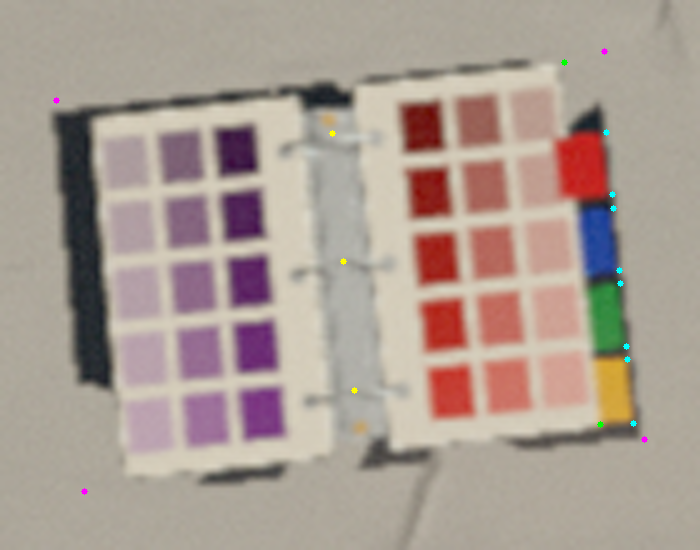

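The fit holds: book origin is about (0.519, 0.0135) at 5° yaw, and the dots land on the tabs and rings. With tool y turned to the book's x, tool x is the push direction. I'll turn the tool by about 59° and close the fingers first.

```bash
cat >> h.py <<'E'
A=np.radians(5); ex=np.array([np.cos(A),np.sin(A)]); ey=np.array([-np.sin(A),np.cos(A)]); O=np.array([.519,.0135])
def st():
    s=arm.sense(); p=s['tcp_pos'][:2]-O; R=s['tcp_rot']; f=s['ft_force']
    print('t %.2f book xy %.4f %.4f  z %.4f tip %.4f yaw(y) %.1f toolz %s F(ex,ey,z) %.2f %.2f %.2f q7 %.0f'%(s['t'],p@ex,p@ey,s['tcp_pos'][2],s['tcp_pos'][2]-.022,np.degrees(np.arctan2(R[1,1],R[0,1])),np.round(R[:,2],3),f[:2]@ex,f[:2]@ey,f[2],s['joint_pos'][6]))
if __name__=='__main__': st()
E
python3 nudge.py '0 0 0 7 0; 0 0 0 7 0; 0 0 0 7 0; 0 0 0 7 0; 0 0 0 7 0' && python3 nudge.py '0 0 0 6 0; 0 0 0 6 0; 0 0 0 6 0; 0 0 0 6 0; 0 0 0 0 0' && python3 h.py
```

```text
t: 0.52
tcp_pos: [0.2848, 0.5839, 0.2602]
tcp_rot: [[-0.48, 0.878, -0.0], [0.878, 0.48, -0.001], [-0.001, -0.001, -1.0]]
ft_force: [-0.3, 0.2, -0.5]
opening: 0.0566
grip_force: 0.0
t: 0.93
tcp_pos: [0.2847, 0.584, 0.2602]
tcp_rot: [[-0.084, 0.996, -0.0], [0.996, 0.084, -0.001], [-0.001, -0.0, -1.0]]
ft_force: [-0.5, 0.4, 0.1]
opening: 0.0239
grip_force: 0.0
t 0.93 book xy -0.1837 0.5888  z 0.2602 tip 0.2382 yaw(y) 4.8 toolz [-0.    -0.001 -1.   ] F(ex,ey,z) -0.49 0.40 0.08 q7 -57
```

```bash
M='-0.039 0.0115 0 0 0'; python3 nudge.py '-0.039 0.0115 0 0 0; -0.039 0.0115 0 0 0; -0.039 0.0115 0 0 0; -0.039 0.0115 0 0 0; -0.039 0.0115 0 0 0' >/dev/null; python3 nudge.py '-0.039 0.0115 0 0 0; -0.039 0.0115 0 0 0; -0.039 0.0115 0 0 0; -0.039 0.0115 0 0 0; -0.039 0.0115 0 0 0' >/dev/null;  python3 nudge.py '-0.039 0.0115 0 0 0; -0.039 0.0115 0 0 0; -0.039 0.0115 0 0 0; -0.039 0.0115 0 0 0; -0.039 0.0115 0 0 0' >/dev/null;  python3 nudge.py '-0.039 0.0115 0 0 0; -0.039 0.0115 0 0 0; -0.039 0.0115 0 0 0; -0.039 0.0115 0 0 0; 0 0 0 0 0' >/dev/null; python3 h.py
```

```text
t 2.60 book xy 0.0349 -0.1616  z 0.2612 tip 0.2392 yaw(y) 4.6 toolz [ 0.002 -0.006 -1.   ] F(ex,ey,z) -0.72 0.61 0.06 q7 27
```

```bash
python3 nudge.py '-0.025 0.0065 0 0 0; -0.025 0.0065 0 0 0; 0 0 0.04 0 0; 0 0 0.04 0 0; 0 0 0.04 0 0' >/dev/null; python3 nudge.py '0 0 0.03 0 0; 0 0 0.03 0 0; 0 0 0.02 0 0; 0 0 0 0 0; 0 0 0 0 0' >/dev/null; python3 h.py; python3 - <<'E'
from h import *
d=snap('scene','s1.png'); cv2.imwrite('pics/s1c.png',cv2.resize(d['image'][130:280,150:350],None,fx=4,fy=4,interpolation=cv2.INTER_CUBIC))
E
```

```text
t 3.43 book xy 0.0474 -0.2017  z 0.0601 tip 0.0381 yaw(y) 5.1 toolz [-0.002  0.001 -1.   ] F(ex,ey,z) 0.82 -0.29 1.20 q7 38
```

View pics/s1c.png

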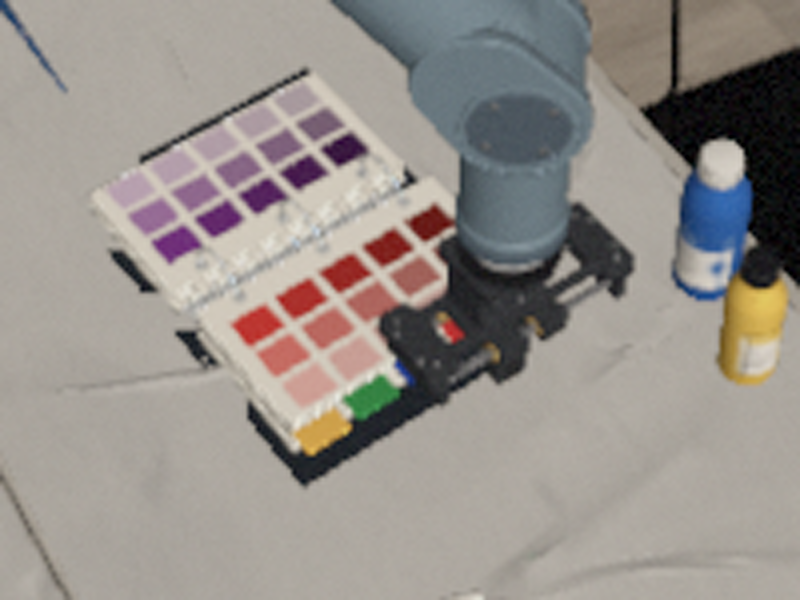

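The gripper stands just outside the red tab, clear of the book, with the bottles well away. I'll approach until contact.

```bash
python3 nudge.py '0 0 0.01 0 0; 0.008 0 0 0 0; 0.006 0 0 0 0; 0 0 0 0 0; 0 0 0 0 0' >/dev/null; python3 h.py; for i in 1; do python3 nudge.py '0.002 0 0 0 0; 0 0 0 0 0; 0 0 0 0 0'>/dev/null; python3 h.py; python3 nudge.py '0.002 0 0 0 0; 0 0 0 0 0; 0 0 0 0 0' >/dev/null; python3 h.py;python3 nudge.py '0.002 0 0 0 0; 0 0 0 0 0; 0 0 0 0 0' >/dev/null; python3 h.py; done
```

```text
t 3.90 book xy 0.0486 -0.1871  z 0.0513 tip 0.0293 yaw(y) 5.1 toolz [ 0.001  0.    -1.   ] F(ex,ey,z) -0.04 -0.38 -1.01 q7 37
t 4.15 book xy 0.0482 -0.1861  z 0.0509 tip 0.0289 yaw(y) 5.0 toolz [ 0. -0. -1.] F(ex,ey,z) -0.44 0.15 0.11 q7 37
t 4.40 book xy 0.0481 -0.1840  z 0.0507 tip 0.0287 yaw(y) 5.0 toolz [-0.  0. -1.] F(ex,ey,z) 0.05 0.56 -0.01 q7 37
t 4.65 book xy 0.0481 -0.1819  z 0.0507 tip 0.0287 yaw(y) 5.0 toolz [-0.  0. -1.] F(ex,ey,z) 0.59 -0.68 -0.61 q7 37
```

```bash
python3 nudge.py '0.002 0 0 0 0; 0 0 0 0 0'>/dev/null; python3 h.py; python3 nudge.py '0.0015 0 0 0 0; 0 0 0 0 0' >/dev/null; python3 h.py;python3 nudge.py '0.001 0 0 0 0; 0 0 0 0 0' >/dev/null; python3 h.py
```

```text
t 4.82 book xy 0.0481 -0.1799  z 0.0507 tip 0.0287 yaw(y) 5.0 toolz [-0. -0. -1.] F(ex,ey,z) -0.51 -0.52 0.43 q7 36
t 4.98 book xy 0.0481 -0.1797  z 0.0509 tip 0.0289 yaw(y) 5.0 toolz [ 0.001 -0.002 -1.   ] F(ex,ey,z) 0.80 -2.47 -0.15 q7 36
t 5.15 book xy 0.0481 -0.1795  z 0.0511 tip 0.0291 yaw(y) 4.9 toolz [ 0.001 -0.003 -1.   ] F(ex,ey,z) 0.59 -6.12 -0.49 q7 36
```

Contact is at -0.180, with about 6 N inward. Now I'll lift by friction along the tab's arc.

```bash
python3 nudge.py '0.0004 0 -0.0075 0 0; 0.0008 0 -0.0075 0 0; 0 0 0 0 0'>/dev/null; python3 h.py; python3 nudge.py '0.001 0 -0.0075 0 0; 0.0014 0 -0.0075 0 0; 0 0 0 0 0' >/dev/null; python3 h.py; python3 - <<'E'
from h import *
d=snap('scene','s2.png'); cv2.imwrite('pics/s2c.png',cv2.resize(d['image'][130:280,150:350],None,fx=4,fy=4,interpolation=cv2.INTER_CUBIC))
E
```

```text
t 5.40 book xy 0.0484 -0.1781  z 0.0670 tip 0.0450 yaw(y) 4.9 toolz [ 0.002 -0.002 -1.   ] F(ex,ey,z) -0.71 -6.16 -0.39 q7 36
t 5.65 book xy 0.0485 -0.1754  z 0.0819 tip 0.0599 yaw(y) 5.0 toolz [ 0.002 -0.002 -1.   ] F(ex,ey,z) 0.11 -6.42 1.04 q7 35
```

View pics/s2c.png

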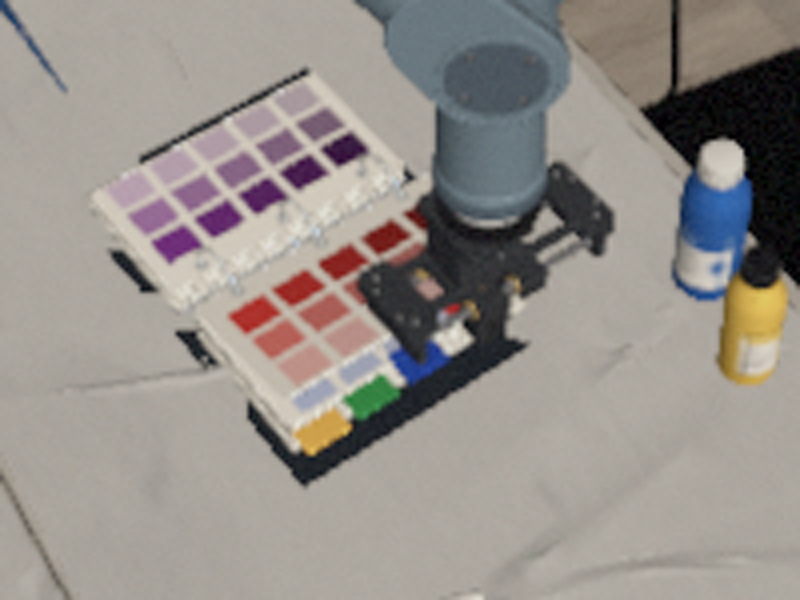

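The red leaf is rising: a strip of the blue leaf's patches shows at (340,380), and the book hasn't moved. I'll continue along the arc.

```bash
python3 nudge.py '0.0018 0 -0.0073 0 0; 0.002 0 -0.0072 0 0; 0.0023 0 -0.0071 0 0; 0.0027 0 -0.007 0 0; 0 0 0 0 0'>/dev/null; python3 h.py; python3 nudge.py '0.003 0 -0.0069 0 0; 0.0032 0 -0.0068 0 0; 0.0035 0 -0.0066 0 0; 0.0038 0 -0.0065 0 0; 0 0 0 0 0' >/dev/null; python3 h.py
```

```text
t 6.12 book xy 0.0485 -0.1663  z 0.1104 tip 0.0884 yaw(y) 5.0 toolz [ 0.002 -0.002 -1.   ] F(ex,ey,z) -0.75 -6.85 2.37 q7 33
t 6.53 book xy 0.0485 -0.1522  z 0.1371 tip 0.1151 yaw(y) 5.0 toolz [ 0.001 -0.001 -1.   ] F(ex,ey,z) -1.03 -6.06 3.60 q7 31
```

```bash
python3 nudge.py '0.0035 0 -0.0063 0 0; 0.004 0 -0.0061 0 0; 0.0046 0 -0.0059 0 0; 0.0048 0 -0.0057 0 0; 0 0 0 0 0'>/dev/null; python3 h.py; python3 nudge.py '0.0051 0 -0.0055 0 0; 0.0053 0 -0.0053 0 0; 0.0056 0 -0.005 0 0; 0.0058 0 -0.0048 0 0; 0 0 0 0 0' >/dev/null; python3 h.py
```

```text
t 6.95 book xy 0.0486 -0.1331  z 0.1610 tip 0.1390 yaw(y) 5.1 toolz [ 0.001  0.001 -1.   ] F(ex,ey,z) 0.80 -1.38 1.52 q7 29
t 7.37 book xy 0.0486 -0.1107  z 0.1815 tip 0.1595 yaw(y) 5.1 toolz [ 0.001  0.001 -1.   ] F(ex,ey,z) -0.50 0.06 -0.21 q7 26
```

```bash
python3 nudge.py '0.006 0 -0.0044 0 0; 0.0062 0 -0.004 0 0; 0.0065 0 -0.0038 0 0; 0.0066 0 -0.0036 0 0; 0 0 0 0 0'>/dev/null; python3 h.py; python3 nudge.py '0.0068 0 -0.003 0 0; 0.0068 0 -0.003 0 0; 0.007 0 -0.0025 0 0; 0.007 0 -0.002 0 0; 0 0 0 0 0' >/dev/null; python3 h.py;  python3 - <<'E'
from h import *
d=snap('scene','s3.png'); cv2.imwrite('pics/s3c.png',cv2.resize(d['image'][100:250,150:350],None,fx=4,fy=4,interpolation=cv2.INTER_CUBIC))
E
```

```text
t 7.78 book xy 0.0487 -0.0856  z 0.1972 tip 0.1752 yaw(y) 5.1 toolz [ 0.001  0.001 -1.   ] F(ex,ey,z) 0.19 0.40 -0.04 q7 23
t 8.20 book xy 0.0485 -0.0578  z 0.2073 tip 0.1853 yaw(y) 5.1 toolz [ 0.     0.001 -1.   ] F(ex,ey,z) 0.47 0.14 -0.60 q7 20
```

View pics/s3c.png

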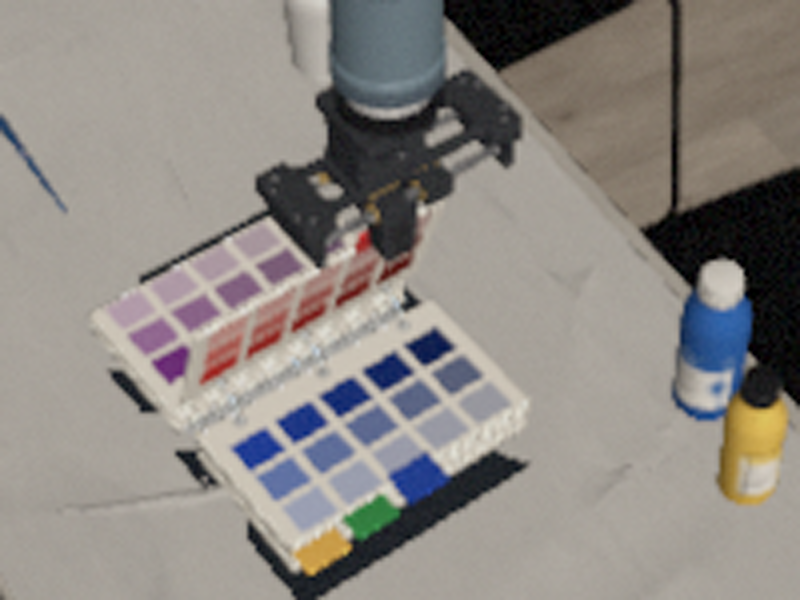

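The red leaf is near upright at (300,310), with the finger behind it and the blue chart exposed. I'll push it over.

```bash
python3 nudge.py '0.009 0 0 0 0; 0.009 0 0 0 0; 0.009 0 0 0 0; 0.009 0 0 0 0; 0.009 0 0 0 0'>/dev/null; python3 h.py; python3 nudge.py '0.009 0 0 0 0; 0.009 0 0 0 0; 0.009 0 0 0 0; 0.009 0 0 0 0; 0.009 0 0 0 0' >/dev/null; python3 h.py; python3 nudge.py '0.008 0 0 0 0; 0.007 0 0 0 0; 0.006 0 0 0 0; 0.004 0 0 0 0; 0 0 0 0 0'>/dev/null;python3 h.py;  python3 - <<'E'
from h import *
d=snap('scene','s4.png'); cv2.imwrite('pics/s4c.png',cv2.resize(d['image'][100:250,150:350],None,fx=4,fy=4,interpolation=cv2.INTER_CUBIC))
E
```

```text
t 8.67 book xy 0.0480 -0.0137  z 0.2069 tip 0.1849 yaw(y) 5.0 toolz [-0.  0. -1.] F(ex,ey,z) 0.29 0.05 0.32 q7 15
t 9.08 book xy 0.0481 0.0309  z 0.2070 tip 0.1850 yaw(y) 5.0 toolz [ 0.  0. -1.] F(ex,ey,z) 0.48 -0.12 0.37 q7 10
t 9.50 book xy 0.0481 0.0561  z 0.2070 tip 0.1850 yaw(y) 5.1 toolz [-0.  0. -1.] F(ex,ey,z) 0.68 -0.08 -0.48 q7 7
```

View pics/s4c.png

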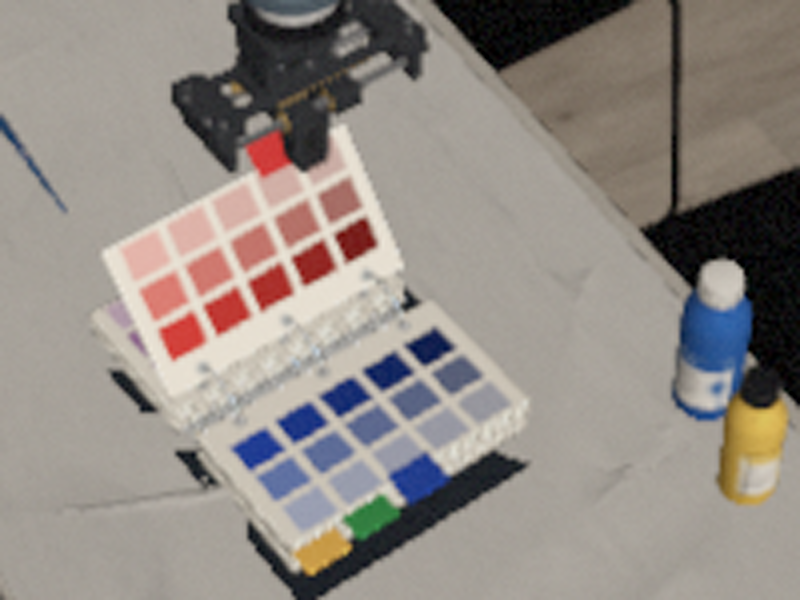

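The red leaf is past upright, tab at (265,155), leaning or falling left. I'll retreat to the blue tab's side and check that red landed.

```bash
python3 nudge.py '-0.037 -0.007 0 0 0; -0.037 -0.007 0 0 0; -0.037 -0.007 0 0 0; -0.037 -0.007 0 0 0; -0.037 -0.007 0 0 0'>/dev/null; python3 nudge.py '-0.037 -0.007 0 0 0; -0.036 -0.006 0 0 0; 0 0 0 0 0; 0 0 0.04 0 0; 0 0 0.04 0 0' >/dev/null; python3 nudge.py '0 0 0.04 0 0; 0 0 0.035 0 0; 0 0 0 0 0; 0 0 0 0 0'>/dev/null;python3 h.py;  python3 - <<'E'
from h import *
d=snap('top','t5.png'); s=snap('scene','s5.png')
P=lambda x,y,z:[*(O+ex*x+ey*y),z]
for n,D in(('top',d),('scene',s)):
  print(n,'expect red L',np.round(proj(D,P(.048,.161,.033)),1),'blue',np.round(proj(D,P(0,-.161,.0418)),1),'amber',np.round(proj(D,P(-.096,-.161,.0325)),1))
  for c in HUE: print(c,[b[:3] for b in blobs(D,c,150) if (120<b[1]<290 and 130<b[2]<270)])
E
```

```text
t 10.72 book xy -0.0012 -0.2032  z 0.0512 tip 0.0292 yaw(y) 5.0 toolz [-0.003  0.    -1.   ] F(ex,ey,z) 0.89 -0.00 0.16 q7 42
top expect red L [167.  207.8] blue [269.3 213.3] amber [272.2 243.7]
red [(52, np.float64(196.8), np.float64(194.7)), (110, np.float64(167.1), np.float64(209.1)), (55, np.float64(198.1), np.float64(207.5)), (58, np.float64(199.2), np.float64(220.7)), (64, np.float64(200.6), np.float64(233.9)), (65, np.float64(201.9), np.float64(246.9))]
blue [(97, np.float64(274.8), np.float64(135.8)), (43, np.float64(234.1), np.float64(190.4)), (47, np.float64(235.4), np.float64(203.4)), (21, np.float64(265.8), np.float64(209.7)), (51, np.float64(237.0), np.float64(216.4)), (50, np.float64(238.4), np.float64(229.4)), (32, np.float64(239.4), np.float64(241.3))]
green []
amber []
scene expect red L [212.5 152.9] blue [255.9 220.2] amber [230.1 237.4]
red [(52, np.float64(210.8), np.float64(154.2)), (26, np.float64(234.5), np.float64(166.5)), (41, np.float64(225.6), np.float64(171.6)), (47, np.float64(215.0), np.float64(177.6)), (47, np.float64(204.5), np.float64(183.7)), (52, np.float64(193.7), np.float64(189.6))]
blue [(41, np.float64(246.0), np.float64(192.6)), (47, np.float64(235.9), np.float64(198.8)), (51, np.float64(224.9), np.float64(205.3)), (55, np.float64(214.0), np.float64(211.8))]
green []
amber [(75, np.float64(230.2), np.float64(238.0))]
```

Red lies flat on the left, seen at (167,209) in top against (167,208) expected, and the book is unmoved. Now the blue tab.

```bash
python3 nudge.py '0.008 0 0.006 0 0; 0.008 0 0 0 0; 0.004 0 0 0 0; 0 0 0 0 0; 0 0 0 0 0' >/dev/null; python3 h.py; python3 nudge.py '0.002 0 0 0 0; 0 0 0 0 0'>/dev/null; python3 h.py; python3 nudge.py '0.0015 0 0 0 0; 0 0 0 0 0' >/dev/null; python3 h.py
```

```text
t 11.23 book xy 0.0006 -0.1825  z 0.0466 tip 0.0246 yaw(y) 5.1 toolz [ 0.001  0.    -1.   ] F(ex,ey,z) -0.38 -0.13 -0.13 q7 40
t 11.40 book xy 0.0002 -0.1808  z 0.0462 tip 0.0242 yaw(y) 5.0 toolz [ 0.  0. -1.] F(ex,ey,z) -0.11 -0.75 1.02 q7 40
t 11.57 book xy 0.0001 -0.1806  z 0.0462 tip 0.0242 yaw(y) 5.0 toolz [ 0.001 -0.001 -1.   ] F(ex,ey,z) -0.66 -2.35 -0.11 q7 40
```

```bash
python3 nudge.py '0.0009 0 0 0 0; 0 0 0 0 0; 0.0002 0 -0.0075 0 0; 0.0006 0 -0.0075 0 0; 0 0 0 0 0'>/dev/null; python3 h.py; python3 nudge.py '0.0009 0 -0.0075 0 0; 0.0012 0 -0.0075 0 0; 0 0 0 0 0' >/dev/null; python3 h.py; python3 - <<'E'
from h import *
s=snap('scene','s6.png')
for c in('green','blue','amber'): print(c,[b[:3] for b in blobs(s,c,110,(200,170,290,250))])
E
```

```text
t 11.98 book xy 0.0003 -0.1795  z 0.0621 tip 0.0401 yaw(y) 4.9 toolz [ 0.001 -0.002 -1.   ] F(ex,ey,z) -0.17 -5.91 -0.08 q7 39
t 12.23 book xy 0.0004 -0.1773  z 0.0770 tip 0.0550 yaw(y) 5.0 toolz [ 0.002 -0.002 -1.   ] F(ex,ey,z) -0.25 -6.84 0.04 q7 39
green [(71, np.float64(242.6), np.float64(229.2))]
blue [(46, np.float64(235.7), np.float64(196.5)), (54, np.float64(224.7), np.float64(202.9)), (56, np.float64(213.4), np.float64(209.4))]
amber [(93, np.float64(230.4), np.float64(237.7))]
```

Blue is rising (patches 2.3 px higher) and the green tab and book are still. Continue.

```bash
python3 nudge.py '0.0015 0 -0.0073 0 0; 0.0018 0 -0.0073 0 0; 0.0021 0 -0.0072 0 0; 0.0024 0 -0.0071 0 0; 0 0 0 0 0'>/dev/null; python3 h.py; python3 nudge.py '0.0026 0 -0.007 0 0; 0.0029 0 -0.0069 0 0; 0.0033 0 -0.0067 0 0; 0.0036 0 -0.0066 0 0; 0 0 0 0 0' >/dev/null; python3 h.py
```

```text
t 12.70 book xy 0.0004 -0.1691  z 0.1059 tip 0.0839 yaw(y) 5.0 toolz [ 0.002 -0.002 -1.   ] F(ex,ey,z) -0.03 -6.91 2.62 q7 37
t 13.12 book xy 0.0004 -0.1559  z 0.1329 tip 0.1109 yaw(y) 5.0 toolz [ 0.001 -0.001 -1.   ] F(ex,ey,z) -0.80 -4.49 2.55 q7 34
```

```bash
python3 nudge.py '0.0036 0 -0.0064 0 0; 0.004 0 -0.0062 0 0; 0.0044 0 -0.006 0 0; 0.0047 0 -0.0058 0 0; 0 0 0 0 0'>/dev/null; python3 h.py; python3 nudge.py '0.005 0 -0.0056 0 0; 0.0052 0 -0.0054 0 0; 0.0055 0 -0.0051 0 0; 0.0057 0 -0.0049 0 0; 0 0 0 0 0' >/dev/null; python3 h.py; python3 - <<'E'
from h import *
s=snap('scene','s7.png')
for c in('green','blue','amber'): print(c,[b[:3] for b in blobs(s,c,110,(180,130,290,250))])
E
```

```text
t 13.53 book xy 0.0005 -0.1376  z 0.1574 tip 0.1354 yaw(y) 5.1 toolz [ 0.001  0.001 -1.   ] F(ex,ey,z) -0.86 -3.50 2.70 q7 32
t 13.95 book xy 0.0004 -0.1153  z 0.1782 tip 0.1562 yaw(y) 5.1 toolz [ 0.     0.002 -1.   ] F(ex,ey,z) -0.73 -0.38 0.06 q7 28
green [(45, np.float64(246.5), np.float64(193.7)), (48, np.float64(236.0), np.float64(199.8)), (54, np.float64(225.1), np.float64(206.1)), (54, np.float64(214.1), np.float64(212.8)), (102, np.float64(242.0), np.float64(228.3))]
blue []
amber [(94, np.float64(230.4), np.float64(237.8))]
```

The green chart is exposed and blue is at about 50°. Continue up, then over.

```bash
python3 nudge.py '0.006 0 -0.0044 0 0; 0.0062 0 -0.004 0 0; 0.0065 0 -0.0038 0 0; 0.0066 0 -0.0036 0 0; 0 0 0 0 0'>/dev/null; python3 h.py; python3 nudge.py '0.0068 0 -0.003 0 0; 0.0068 0 -0.003 0 0; 0.007 0 -0.0025 0 0; 0.007 0 -0.002 0 0; 0.004 0 0 0 0' >/dev/null; python3 h.py;  python3 nudge.py '0.009 0 0 0 0; 0.009 0 0 0 0; 0.009 0 0 0 0; 0.009 0 0 0 0; 0.009 0 0 0 0'>/dev/null; python3 h.py; python3 nudge.py '0.009 0 0 0 0; 0.009 0 0 0 0; 0.009 0 0 0 0; 0.009 0 0 0 0; 0.009 0 0 0 0' >/dev/null; python3 h.py; python3 nudge.py '0.008 0 0 0 0; 0.007 0 0 0 0; 0.006 0 0 0 0; 0.004 0 0 0 0; 0 0 0 0 0'>/dev/null;python3 h.py;  python3 - <<'E'
from h import *
d=snap('scene','s8.png'); cv2.imwrite('pics/s8c.png',cv2.resize(d['image'][100:250,150:350],None,fx=4,fy=4,interpolation=cv2.INTER_CUBIC))
E
```

```text
t 14.42 book xy 0.0006 -0.0902  z 0.1939 tip 0.1719 yaw(y) 5.1 toolz [ 0.001  0.001 -1.   ] F(ex,ey,z) 1.34 -0.50 -0.91 q7 25
t 14.83 book xy 0.0003 -0.0592  z 0.2042 tip 0.1822 yaw(y) 5.1 toolz [ 0.     0.001 -1.   ] F(ex,ey,z) 0.66 -0.03 -0.33 q7 20
t 15.25 book xy -0.0000 -0.0144  z 0.2037 tip 0.1817 yaw(y) 5.0 toolz [-0.  0. -1.] F(ex,ey,z) -0.40 -0.52 0.65 q7 15
t 15.67 book xy 0.0001 0.0304  z 0.2038 tip 0.1818 yaw(y) 5.0 toolz [ 0.  0. -1.] F(ex,ey,z) 0.43 -0.15 -0.21 q7 10
t 16.08 book xy 0.0001 0.0555  z 0.2038 tip 0.1818 yaw(y) 5.1 toolz [-0.  0. -1.] F(ex,ey,z) -0.09 -0.14 -0.73 q7 7
```

View pics/s8c.png

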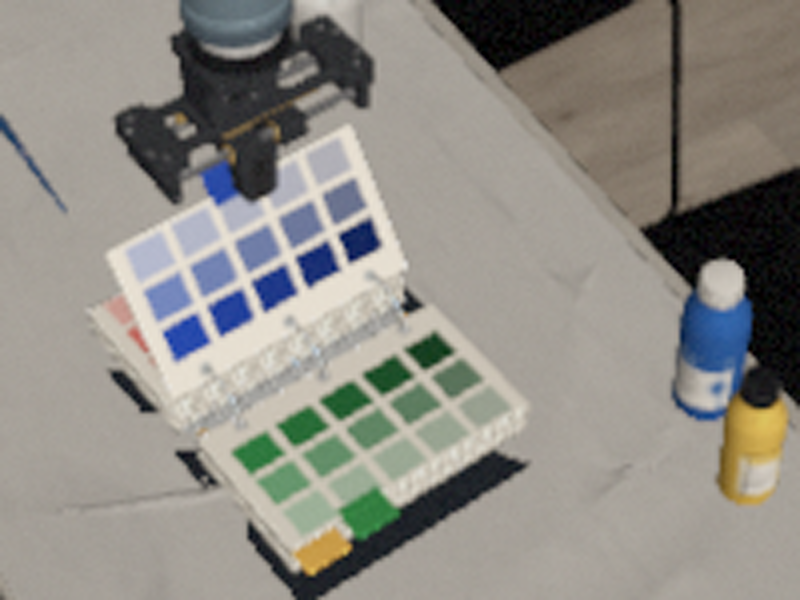

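Blue has gone past upright, tab at (220,185), with the green chart on top on the right. I'll retreat upward and to the right, then check everything.

```bash
python3 nudge.py '-0.03 0 -0.02 0 0; -0.035 0 -0.02 0 0; -0.035 0 -0.02 0 0; -0.04 0 0 0 0; -0.04 0 0 0 0'>/dev/null; python3 nudge.py '-0.04 0 0 0 0; -0.04 0 0 0 0; -0.04 0 0 0 0; 0 0 0 0 0; 0 0 0 0 0'>/dev/null; python3 nudge.py '0 0 0 0 0; 0 0 0 0 0; 0 0 0 0 0; 0 0 0 0 0; 0 0 0 0 0'>/dev/null; python3 h.py;  python3 - <<'E'
from h import *
d=snap('top','t9.png'); s=snap('scene','s9.png')
P=lambda x,y,z:[*(O+ex*x+ey*y),z]
for n,D in(('top',d),('scene',s)):
  for c,x,y,z in(('red',.048,.161,.033),('blue',0,.161,.038),('green',-.048,-.161,.0368),('amber',-.096,-.161,.0325)):
    e=np.array(proj(D,P(x,y,z))); print(n,c,np.round(e,1),[b[:3] for b in blobs(D,c,110) if np.hypot(*(e-b[1:3]))<8])
cv2.imwrite('pics/f.png',np.hstack([cv2.resize(d['image'][110:290,120:340],(400,327)),cv2.resize(s['image'][90:260,140:348],(400,327))]))
E
```

```text
t 17.38 book xy 0.0004 -0.2446  z 0.2639 tip 0.2419 yaw(y) 5.1 toolz [ 0.  0. -1.] F(ex,ey,z) 0.01 -0.13 -0.52 q7 39
top red [167.  207.8] [(88, np.float64(165.8), np.float64(209.3))]
top blue [167.8 222.8] [(115, np.float64(168.2), np.float64(224.0))]
top green [270.7 228.5] [(108, np.float64(269.6), np.float64(228.0))]
top amber [272.2 243.7] [(38, np.float64(271.1), np.float64(239.2))]
scene red [212.5 152.9] [(33, np.float64(209.7), np.float64(153.2))]
scene blue [200.5 158.1] [(58, np.float64(199.0), np.float64(159.4))]
scene green [243.1 228.8] [(103, np.float64(242.0), np.float64(228.2))]
scene amber [230.1 237.4] [(94, np.float64(230.4), np.float64(237.8))]
```

View pics/f.png

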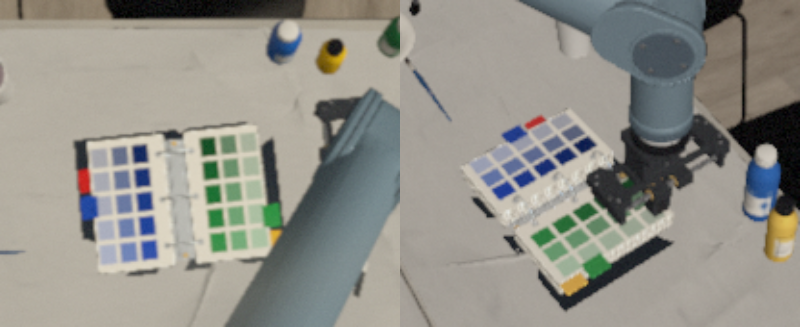

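Both leaves lie flat on the left (red tab at (83,180), blue at (88,208)). The green chart is on top on the right, the book and bystanders are in place, and the robot is clear.

```bash
python3 -c "
from plant import arm; print(arm.job_done())"
```

```text
the job is handed in; nothing more can be done
None
```

The book is open at the green-tabbed chart: the red and blue leaves lie flat on the left, the book and the painting things I could see are where they were, and I handed the job in at about 17.5 s with the robot clear.

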